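# Turn a counting plate over against a step

## Robot

A 7-joint arm with a two-finger parallel gripper is mounted at the origin on the work surface. World frame = base frame: x ahead of the robot, y to its left, z up, the work surface at z = 0. Lengths are in m, angles in rad, forces in N, time in s.
With the tool pointing down it reaches from about 0.35 to 0.9 m from the base axis. Payload 8.1 kg.
Tool frame: the origin (TCP) lies between the finger pads; the fingertips stand ahead of it and the grasp point (between the pads) is the TCP (arm.nose_length is the z of the fingertips in the tool frame, in m); z points along the fingers, y is the line along which they close (so a half turn about z gives the same grasp; the last joint's range is limited). The gripper opens to 92 mm and grips with 3 to 60 N. Pads are 19 mm wide; open, the fingers measure 130 mm over their backs; the gripper's body (75 mm by 190 mm) begins 47 mm behind the grasp point.
Start: joints at [1.039, 0.434, 0.025, 1.573, -0.012, 1.134, -0.075], TCP at [0.26, -0.568, 0.218] pointing down, gripper open.
Joint ranges: [-2.62, 2.62], [-0.44, 2.09], [-1.27, 1.32], [0.08, 2.57], [-1.32, 4.46], [0.12, 2], [-2.74, 2.74]. Speed limits (rad/s): [2.22, 2.22, 3.01, 3.01, 3.14, 3.14, 3.14].

## Interface

Orientations are given as a rotation vector (axis times angle).
In Python, from cell import sensors, optics, arm gives the robot as it stands.
- The arm moves only by the tool arm_command, never from a script. Its argument "deltas" is one flat list of numbers, 7 for each row, row after row: the turn, a rotation vector about the world's x, y, z as a fraction of full scale, then the shift along the world's x, y, z as a fraction of full scale, then the finger opening in mm, from 0 to 91.8. In form: [wx, wy, wz, dx, dy, dz, fingers, wx, wy, wz, dx, dy, dz, fingers, ...]. A call has 1 to 20 rows; each row is the pose to reach, as a shift and turn from the pose commanded when the call began; what a row does not reach only later rows make up. Full scale, the value 1, is 1 m for a shift and 90 degrees for a turn. A row lasts 1/10 s, in which the tool goes at most 50 mm and 8.59 degrees, less where a joint would pass 70% of its speed; a pose out of reach is approached as far as the arm can. A call with a number of a shift or a turn outside -1 to 1 is refused whole. A call with a gripper value outside its range is refused whole. The fingers move at their own pace and stop on an object; "force" is the grip in N (left out, the last holds). Time passes only in rows, so rows that repeat a pose let the fingers close. It gives the time, the measured TCP pose, the force, the opening and the grip force at its end, in the units of the state.
- sensors.observe(): the state, without advancing time (a new reading comes with each control period).
- optics.get_image(name): name is "scene" or "top" or "wrist"; returns the picture (420x560x3 uint8, blue, green, red); there is no depth.
- optics.calibration(name): a dict with "camera_matrix" (3x3 intrinsics, pixels), "D" ([k1, k2, p1, p2, k3] as OpenCV has them; the pictures are not rectified), "rvec" (rotation vector, rad) and "tvec" (3), from world to camera coordinates, as OpenCV has them. Camera axes: x right, y down, z forward; pixel columns grow to the right and rows downward; lengths in m; the calibration is good to about 2 mm. A picture is of the moment at which its call begins: read the wrist's pose just before it. calibration takes no time and is no camera call; for the wrist camera it gives the pose at the moment of the call.
- arm.sign_off(): hands the job in; it is judged then, once.
The state is a dict: "clock": time; "joints": joint angles; "dq": joint speeds; "joint_efforts": joint torques, N m; "position": TCP position; "ee_rot": TCP orientation; "force": force on the tool from outside, world axes, zero at the start; "ft_torque": the same for the moment, N m; "width": opening from 0.0 (shut) to 1.0 (fully open); "gripper_force": force on a finger pad.
Only numpy, scipy, OpenCV 4.12 (cv2) and the standard library are available. Lean on these libraries where they do the work, as an engineer would, in place of code of your own. Each camera call takes 0.05 s, during which the arm holds its last target. There are 200 camera calls.

## Task

The counting plate on the grey lower deck of the turning stand lies face down (blue back up). Without picking it up, push it with the fingertips squarely against the step, work its near edge up so that it tips on edge against the step and turns over onto the raised aluminium shelf, white chamber side up, then push it fully home, flush against the fence at the back of the shelf. Do not lift the plate clear of the stand, and leave everything else where it is.

Things in the scene. Friction and masses are not known exactly. Their poses are not given: they have to be found in the camera images.
- plate: The plate to turn over: rigid plastic, 56 mm (x) by 84 mm (y) by 10 mm thick (z), about 55 g; plain back blue, chamber face white with a green window. Origin at its centre; z points out of the blue back: up at the start, down once turned over. Starts on the lower deck, an 84 mm edge towards the step and 10 to 45 mm short of it, up to 15 degrees askew.
- stand: The stand, fixed to the table, 150 mm wide (y). Origin on the table at the foot of the step, mid width; x points from lower deck to shelf and fence (away from the robot, turned up to 17 degrees), z up. Grey lower deck: x -130 to 0 mm, top 6 mm above the table. At x = 0 a vertical step rises 6 mm to the bare aluminium shelf, x 0 to 80 mm, top 12 mm above the table. No side walls.
- step_foot (a point): Mid width of the foot of the step, on the lower deck, 6 mm above the table. With the plate butted here, shut fingertips held 2 mm above the deck and pressing its near edge towards the step with about 10 N take that edge up by friction as they rise along an arc of 56 mm about the step; past upright the plate falls over onto the shelf, short of the fence.
- step_edge (a point): Mid width of the step's top edge, marked by a yellow stripe, 12 mm above the table (stand x = 0).
- fence (a point): Mid width of the foot of the fence's near face, on the shelf, 12 mm above the table (stand x = 80 mm). The fence is 8 mm thick, its top 24 mm above the table. The plate is home when its 84 mm edge rests here: plate centre at stand x = 52 mm.
- dropper: Bystander: amber dropper bottle with black cap, 28 mm across, 75 mm high or a little more, on the table to the left (+y) of the stand, its centre 60 to 75 mm from the side. Origin at the centre of its foot.
- jar: Bystander: small clear jar with green lid, 36 mm across, 50 mm high, on the table to the right (-y) of the stand, its centre 60 to 75 mm from the side. Origin at the centre of its foot.
- spare_plate: Bystander: an identical plate that already lies chamber side up (white with green window) on the bare table; leave alone. Origin at its centre.
- flask: Bystander: conical glass flask with green culture, 84 mm across, 150 mm high. Origin at the centre of its foot.
- medium: Bystander: green glass bottle with blue cap, 70 mm across, 150 mm high or a little more. Origin at the centre of its foot.
- dish: Bystander: clear shallow dish, 90 mm across, 16 mm high. Origin at the centre of its foot.
- marker: Bystander: black marker pen, 14 mm thick, 120 mm long, lying on the table to the left of the stand. Origin at its middle.
There are look-alikes about, which are no part of the job. Leave any black or pink look-alike of the plate alone.

How it is judged:
On the way, in this order (a step that is already met when the one before it is completed fails the run):
1. the plate, still face down on the lower deck, butts squarely against the step (angle between plate's own z axis and vertical below 0.35 rad and x of plate in the frame of stand between -0.034 and -0.024 m and angle between the x axis of plate and the x axis of stand, either way round below 0.12 rad), for 0.04 s.
2. the plate stands on edge at the step, resting on the stand (angle between plate's own z axis and vertical between 1.1 and 2.2 rad and x of plate in the frame of stand between -0.03 and 0.03 m and z of plate in the frame of stand below 0.055 m and contact force between plate and stand above 0.05 N), for 0.04 s.
3. the plate lies chamber side up, flush against the fence (angle between plate's own z axis and vertical above 3.05 rad and x of plate in the frame of stand between 0.046 and 0.058 m and y of plate in the frame of stand between -0.06 and 0.06 m and z of plate in the frame of stand between 0.013 and 0.02 m and angle between the x axis of plate and the x axis of stand, either way round below 0.12 rad and linear speed of plate below 0.02 m/s), for 0.2 s.
At the end, for the whole second after the job is handed in: The plate lies flat on the raised shelf, chamber side (white) up, its edge within 6 mm of the fence and square to it within 7 degrees, within the stand's width (centre within 60 mm of the stand's middle), at rest (all of step 3); the robot touches nothing.
It fails at once if the plate is lifted clear of the stand (centre higher than 65 mm above the table, or higher than 42 mm while lying flat) (height (world z) of plate above 0.065 m or (height (world z) of plate above 0.042 m and (angle between plate's own z axis and vertical below 0.4 rad or angle between plate's own z axis and vertical above 2.74 rad))).
It fails at once if a bystander is moved by more than 20 mm (the marker 30 mm) (distance of any of spare_plate, dropper, jar, flask, medium, dish from where it was at the start of the episode above 0.02 m or distance of marker from where it was at the start of the episode above 0.03 m).
It also fails if it takes over 64 s, if anything falls off the work surface, if the arm or the gripper's body presses on something with over 40 N, if the wrist force passes 120 N, or if a joint passes its speed limit or range.

## Working session

There is one attempt and no reset: what is moved stays moved. The work goes in short steps, Python scripts to look and compute and a tool call to move; the robot and the scene stay as the last step left them, time stands still between calls to the robot, and variables do not carry over. Pictures are saved under pics/ and viewed, at most 10 in all, crops included, and the job is handed in when it is done.

Besides the shell and the picture viewer there is one more tool, called after "Emit:" as name(argument=value, ...), one argument or row to a line, values as JSON. arm_command: Moves the arm, as the interface text tells. Its arguments: {"type":"object","properties":{"deltas":{"type":"array","items":{"type":"number"}},"force":{"type":"number"}},"required":["deltas"]}

```bash
mkdir -p pics
python3 - <<'E'
from cell import sensors, optics, arm
import cv2
s=sensors.observe()
print({k:s[k] for k in('clock','position','ee_rot','force','width')},arm.nose_length)
for n in('top','scene'):
    cv2.imwrite(f'pics/{n}0.png',optics.get_image(n)); c=optics.calibration(n); print(n,c)
E
```

```text
{'clock': 0.0, 'position': array([ 0.25958914, -0.56794006,  0.21693805]), 'ee_rot': array([-3.06819040e+00, -6.67974534e-01,  7.56054110e-04]), 'force': array([-0.4899613 ,  0.09487536,  0.0558432 ]), 'width': 0.9955963114760048} 0.019
top {'camera_matrix': array([[532.98386082,   0.        , 279.97990029],
       [  0.        , 532.98386082, 207.90151961],
       [  0.        ,   0.        ,   1.        ]]), 'D': array([-0.11064012,  0.        ,  0.        ,  0.        ,  0.        ]), 'rvec': array([ 2.14828027, -2.11662193,  0.16928547]), 'tvec': array([0.01681247, 0.51199097, 1.6893907 ])}
scene {'camera_matrix': array([[463.27219489,   0.        , 285.67265553],
       [  0.        , 463.27219489, 207.08436515],
       [  0.        ,   0.        ,   1.        ]]), 'D': array([-0.05643738,  0.        ,  0.        ,  0.        ,  0.        ]), 'rvec': array([ 1.51714305,  1.71306644, -0.94194749]), 'tvec': array([ 0.05933216, -0.2051974 ,  1.74311503])}
```

View pics/top0.png

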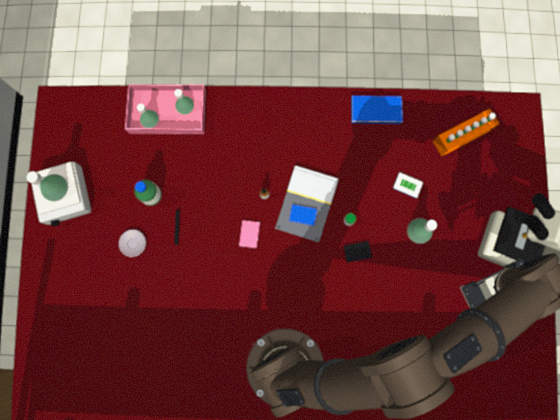

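View pics/scene0.png

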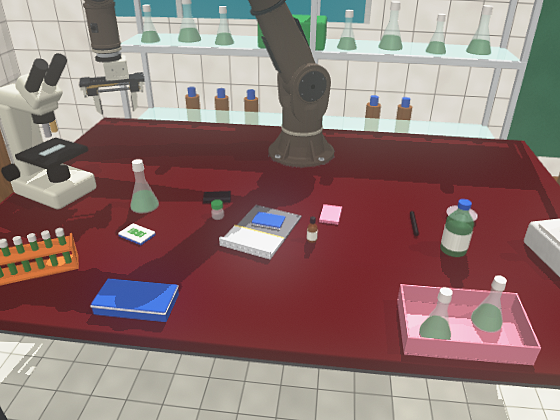

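The top picture shows the stand at about (307,203) px, with the blue plate at (303,214). The dropper is at (265,194) and the jar at (350,219). The shelf points up and slightly right in the picture.

```bash
cat > h.py <<'E'
import numpy as np, cv2
from cell import sensors, optics, arm
def ray(c,uv,z):
    p=cv2.undistortPoints(np.float64(uv).reshape(-1,1,2),c['camera_matrix'],c['D']).reshape(-1,2)
    R=cv2.Rodrigues(c['rvec'])[0]; o=-R.T@c['tvec']
    d=np.c_[p,np.ones(len(p))]@R
    return (o+d*((z-o[2])/d[:,2])[:,None])[:,:2]
def proj(c,P): return cv2.projectPoints(np.float64(P).reshape(-1,1,3),c['rvec'],c['tvec'],c['camera_matrix'],c['D'])[0].reshape(-1,2)
def rect(c,m,z):
    "largest contour -> rectangle on plane z: centre, long-side length, short, yaw of short side"
    k=max(cv2.findContours(m,cv2.RETR_EXTERNAL,cv2.CHAIN_APPROX_NONE)[0],key=cv2.contourArea)
    w=ray(c,k.reshape(-1,2),z); ctr,(a,b),t=cv2.minAreaRect(np.float32(w*1000))
    if a>b: t+=90; a,b=b,a
    t=(t+90)%180-90
    return np.array(ctr)/1000,a,b,t,k
def blue(im):
    h=cv2.cvtColor(im,cv2.COLOR_BGR2HSV); return cv2.inRange(h,(100,140,60),(125,255,255))
E
python3 - <<'E'
from h import *
c=optics.calibration('top'); im=cv2.imread('pics/top0.png')
roi=np.zeros(im.shape[:2],np.uint8); roi[155:250,270:343]=255
print('plate',rect(c,blue(im)&roi,.016)[:4])
h=cv2.cvtColor(im,cv2.COLOR_BGR2HSV)
notred=cv2.bitwise_not(cv2.inRange(h,(0,120,0),(12,255,255))|cv2.inRange(h,(168,120,0),(180,255,255)))&cv2.inRange(h,(0,0,50),(180,255,255))
print('stand',rect(c,notred&roi,.009)[:4])
ye=cv2.inRange(h,(20,60,90),(35,255,255))&roi
ys,xs=np.nonzero(ye); print(len(xs))
if len(xs)>4: print('stripe',ray(c,np.c_[xs,ys],.012).mean(0),rect(c,ye,.012)[:4])
print(ray(c,[(265,194),(350,219)],.06))
cv2.imwrite('pics/crop0.png',cv2.resize(im[150:250,255:365],None,fx=5,fy=5,interpolation=cv2.INTER_CUBIC))
E
```

```text
plate (array([ 0.49566138, -0.05076802]), 56.708473205566406, 84.61478424072266, -9.951828002929688)
stand (array([ 0.53598761, -0.06355925]), 159.4466094970703, 229.37579345703125, 73.2847671508789)
96
stripe [ 0.5546033  -0.07163411] (array([ 0.55557391, -0.06900828]), 8.414138793945312, 150.9836883544922, -16.304336547851562)
[[ 0.55357362  0.07335967]
 [ 0.47589201 -0.2009177 ]]
```

View pics/crop0.png

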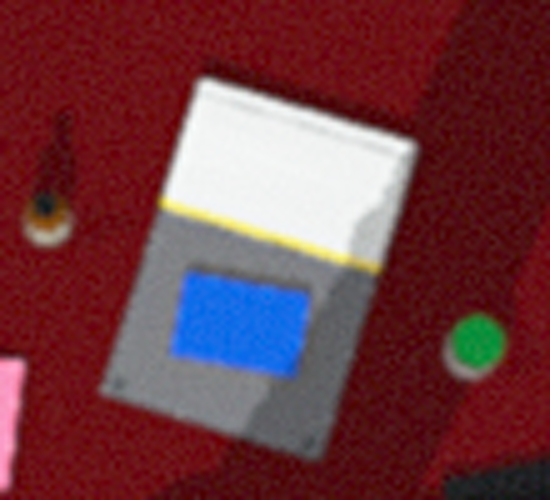

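The crop shows the stripe running from about (160,203) to (380,268) in crop pixels. The plate lies about 30 mm short of it and is askew by about 6°. The stand yaw is about −16.5°. Next I move to above the deck behind the plate.

Emit:
arm_command(
  deltas=[0,0,-0.457,0.171,0.536,0,40,0,0,-0.457,0.171,0.536,0,40,0,0,-0.457,0.171,0.536,0,40,0,0,-0.457,0.171,0.536,0,40,0,0,-0.457,0.171,0.536,0,40,0,0,-0.457,0.171,0.536,0,40,0,0,-0.457,0.171,0.536,0,40,0,0,-0.457,0.171,0.536,0,40,0,0,-0.457,0.171,0.536,0,40,0,0,-0.457,0.171,0.536,0,40,0,0,-0.457,0.171,0.536,0,40,0,0,-0.457,0.171,0.536,0,40,0,0,-0.457,0.171,0.536,0,40,0,0,-0.457,0.171,0.536,0,40,0,0,-0.457,0.171,0.536,0,40,0,0,-0.457,0.171,0.536,0,40,0,0,-0.457,0.171,0.536,0,40],
)

```text
clock: 1.8
position: [0.4306, -0.0334, 0.2177]
ee_rot: [3.108, -0.456, -0.0]
force: [-0.1, -0.1, 0.5]
width: 0.436
gripper_force: 0.0
```

Run:
```python
from h import *
c=optics.calibration('wrist'); im=optics.get_image('wrist'); cv2.imwrite('pics/w1.png',im)
h=cv2.cvtColor(im,cv2.COLOR_BGR2HSV)
print('plate',rect(c,blue(im),.016)[:4])
ye=cv2.inRange(h,(20,90,90),(35,255,255))
r=rect(c,ye,.012); print('stripe',r[:4],cv2.boundingRect(r[4]))
print(proj(c,[[.5556,-.069,.012]]))
```

```text
plate (array([ 0.49294022, -0.05240412]), 55.650028228759766, 83.36265563964844, -9.765190124511719)
stripe (array([ 0.15914059, -0.01567468]), 28.930131912231445, 464.7243347167969, -16.638893127441406) (169, 343, 301, 18)
[[279.23073172  65.18773139]]
```

View pics/w1.png

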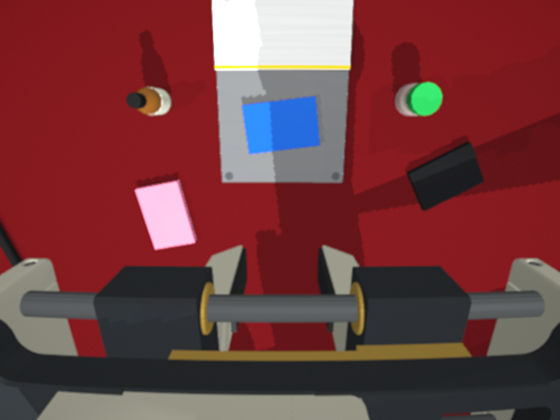

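The wrist view shows the stripe at row 67, columns 217–351. The blue plate is at about (282,125), and the fingers are near the bottom.

Run:
```python
from h import *
c=optics.calibration('wrist'); im=cv2.imread('pics/w1.png')
h=cv2.cvtColor(im,cv2.COLOR_BGR2HSV)
ye=cv2.inRange(h,(20,90,90),(35,255,255)); ye[200:]=0
r=rect(c,ye,.012); print('stripe',r[:4],cv2.boundingRect(r[4]))
t=np.radians(r[3]); u=np.array([np.cos(t),np.sin(t)]); v=np.array([-u[1],u[0]])
p=np.array([.49294,-.0524])-r[0]; print(p@u,p@v)
s=sensors.observe(); q=s['position'][:2]-r[0]; print('tcp',q@u,q@v)
# deck end corners
print(ray(c,[(223,182),(343,182)],.006))
```

```text
stripe (array([ 0.55372211, -0.07141013]), 3.6271934509277344, 151.40792846679688, -16.629119873046875) (214, 65, 137, 4)
-0.06368026233157979 0.0008207271352295917
tcp -0.1288167473865431 0.00140879439173313
[[ 0.4473417   0.03709886]
 [ 0.40452234 -0.10616754]]
```

Emit:
arm_command(
  deltas=[0,0,0,0,0,-0.05,40,0,0,0,0,0,-0.1,40,0,0,0,0,0,-0.14,40,0,0,0,0,0,-0.17,40,0,0,0,0,0,-0.185,40,0,0,0,0,0,-0.19,40,0,0,0,0,0,-0.19,40,0,0,0,0,0,-0.19,40],
)

```text
clock: 2.65
position: [0.4316, -0.0325, 0.0285]
ee_rot: [-3.109, 0.453, -0.002]
force: [0.5, 0.8, -0.6]
width: 0.437
gripper_force: 0.0
```

Emit:
arm_command(
  deltas=[0,0,0,0.006,-0.0018,0,40,0,0,0,0.012,-0.0036,0,40,0,0,0,0.018,-0.0054,0,40,0,0,0,0.023,-0.0069,0,40,0,0,0,0.028,-0.0083,0,40,0,0,0,0.032,-0.0095,0,40,0,0,0,0.036,-0.0107,0,40,0,0,0,0.04,-0.0119,0,40,0,0,0,0.044,-0.0131,0,40,0,0,0,0.048,-0.0143,0,40,0,0,0,0.051,-0.0152,0,40,0,0,0,0.054,-0.0161,0,40,0,0,0,0.054,-0.0161,0,40],
)

```text
clock: 3.95
position: [0.4853, -0.0486, 0.0277]
ee_rot: [-3.109, 0.453, -0.0]
force: [-0.3, 0.5, 0.1]
width: 0.434
gripper_force: 0.0
```

Emit:
arm_command(
  deltas=[0,0,0,0.002,-0.0006,0,40,0,0,0,0.004,-0.0012,0,40,0,0,0,0.006,-0.0018,0,40,0,0,0,0.006,-0.0018,0,40],
)

```text
clock: 4.35
position: [0.4912, -0.0504, 0.0278]
ee_rot: [3.109, -0.453, 0.0]
force: [-0.4, -0.6, 0.3]
width: 0.434
gripper_force: 0.0
```

Run:
```python
from h import *
c=optics.calibration('wrist'); im=optics.get_image('wrist'); cv2.imwrite('pics/w2.png',im)
m=blue(im); print(rect(c,m,.016)[:4]); print(sensors.observe()['force'])
```

```text
(array([ 0.49353131, -0.05243938]), 56.424476623535156, 83.24359893798828, -9.718315124511719)
[-0.64263061 -0.36918587 -0.74917266]
```

View pics/w2.png

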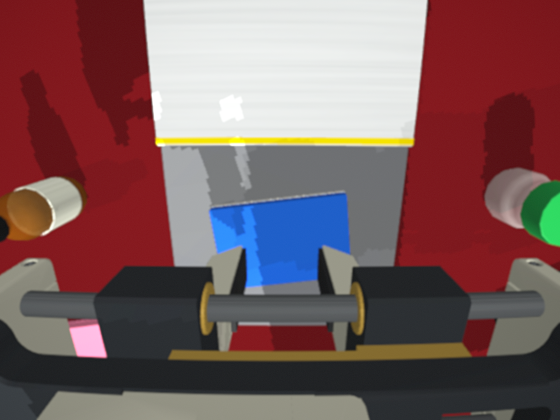

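The plate at (280,240) px has hardly moved. The fingers, with their tips at about (240,250) and (325,250), appear just over its near edge. I'll check this by projecting the tips into the picture.

Run:
```python
from h import *
c=optics.calibration('wrist'); s=sensors.observe()
R=cv2.Rodrigues(s['ee_rot'])[0]; p=s['position']
Rc=cv2.Rodrigues(c['rvec'])[0]; print('cam in tool',R.T@(-Rc.T@c['tvec']-p), 'tool axes',R.round(3).tolist())
for a in(-.0095,0,.0095):
  for z in(0,.019): print(a,z,proj(c,[p+R@[a,y,z] for y in(-.02,.02)]).round().tolist())
im=cv2.imread('pics/w2.png'); k=rect(c,blue(im),.016)[4]
ap=cv2.approxPolyDP(k,6,True).reshape(-1,2); print(ap.tolist(), ray(c,ap,.016).round(4).tolist())
```

```text
cam in tool [ 0.08351908  0.00093816 -0.16714803] tool axes [[0.958, -0.285, 0.0], [-0.285, -0.958, -0.0], [0.0, -0.0, -1.0]]
-0.0095 0 [[247.0, 270.0], [313.0, 270.0]]
-0.0095 0.019 [[250.0, 256.0], [311.0, 256.0]]
0 0 [[246.0, 256.0], [314.0, 256.0]]
0 0.019 [[250.0, 243.0], [311.0, 243.0]]
0.0095 0 [[246.0, 241.0], [314.0, 241.0]]
0.0095 0.019 [[249.0, 229.0], [311.0, 229.0]]
[[346, 196], [213, 208], [217, 251], [243, 247], [244, 286], [317, 279], [323, 244], [349, 253]] [[0.5119, -0.0976], [0.5275, -0.0189], [0.4999, -0.0113], [0.4979, -0.028], [0.471, -0.0195], [0.4624, -0.0669], [0.4856, -0.0768], [0.4747, -0.0911]]
```

Run:
```python
from h import *
im=cv2.imread('pics/w2.png')
cv2.imwrite('pics/w2c.png',cv2.resize(im[170:330,190:370],None,fx=4,fy=3.7,interpolation=cv2.INTER_CUBIC))
```

```text
(no output)
```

View pics/w2c.png

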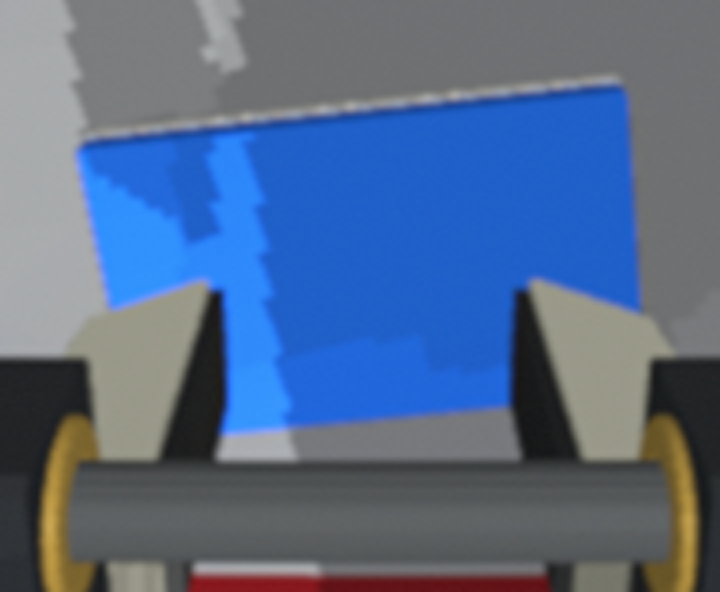

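The tips sit over the blue plate without touching it, so they must be higher than I computed. I'll back off and feel for the deck.

Emit:
arm_command(
  deltas=[0,0,0,-0.03,0.009,0.004,40,0,0,0,-0.06,0.018,0.004,40,0,0,0,-0.06,0.018,0,40,0,0,0,-0.06,0.018,-0.002,40,0,0,0,-0.06,0.018,-0.004,40,0,0,0,-0.06,0.018,-0.004,40],
)

```text
clock: 5.0
position: [0.4318, -0.0325, 0.0235]
ee_rot: [-3.109, 0.453, -0.001]
force: [0.2, -0.2, -0.3]
width: 0.439
gripper_force: 0.0
```

Emit:
arm_command(
  deltas=[0,0,0,0,0,-0.001,40,0,0,0,0,0,-0.002,40,0,0,0,0,0,-0.002,40],
)

```text
clock: 5.3
position: [0.4309, -0.0324, 0.0216]
ee_rot: [3.109, -0.453, -0.0]
force: [0.0, 0.3, -0.1]
width: 0.434
gripper_force: 0.0
```

Emit:
arm_command(
  deltas=[0,0,0,0.005,-0.0015,0,40,0,0,0,0.01,-0.003,0,40,0,0,0,0.01,-0.003,-0.001,40,0,0,0,0.01,-0.003,-0.002,40,0,0,0,0.01,-0.003,-0.003,40,0,0,0,0.01,-0.003,-0.003,40],
)

```text
clock: 5.9
position: [0.4406, -0.0353, 0.0186]
ee_rot: [3.109, -0.452, -0.001]
force: [0.3, 0.3, 0.5]
width: 0.434
gripper_force: 0.0
```

Emit:
arm_command(
  deltas=[0,0,0,0,0,-0.001,40,0,0,0,0,0,-0.002,40,0,0,0,0,0,-0.003,40,0,0,0,0,0,-0.003,40],
)

```text
clock: 6.3
position: [0.4407, -0.0353, 0.0156]
ee_rot: [3.109, -0.452, -0.0]
force: [-0.5, -0.2, 0.5]
width: 0.432
gripper_force: 0.0
```

Emit:
arm_command(
  deltas=[0,0,0,0,0,-0.001,40,0,0,0,0,0,-0.002,40,0,0,0,0,0,-0.002,40],
)

```text
clock: 6.6
position: [0.4407, -0.0353, 0.0136]
ee_rot: [3.109, -0.453, -0.0]
force: [-0.7, -0.2, 0.7]
width: 0.437
gripper_force: 0.0
```

Run:
```python
from h import *
c=optics.calibration('wrist'); im=optics.get_image('wrist'); cv2.imwrite('pics/w3.png',im)
print(rect(c,blue(im),.016)[:4]); s=sensors.observe(); print(s['force'],s['position'],s['width'],arm.nose_length)
cv2.imwrite('pics/w3c.png',cv2.resize(im[130:330,150:410],None,fx=3,fy=2.9,interpolation=cv2.INTER_CUBIC))
```

```text
(array([ 0.49298795, -0.05231101]), 55.661739349365234, 83.35945129394531, -9.63470458984375)
[ 0.59791584 -0.43347267 -0.30569215] [ 0.4407779  -0.03536042  0.01367041] 0.4318512713061402 0.019
```

View pics/w3c.png

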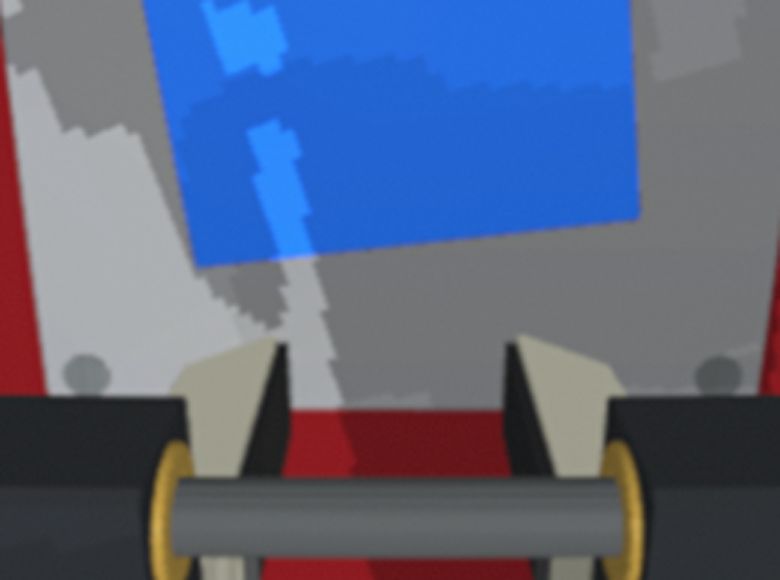

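The tips are at about (245,249) px and (318,249) px, over the deck behind the plate, still with no contact. I'll keep probing downwards.

Emit:
arm_command(
  deltas=[0,0,0,0,0,-0.001,40,0,0,0,0,0,-0.002,40,0,0,0,0,0,-0.002,40],
)

```text
clock: 6.95
position: [0.4408, -0.0354, 0.0116]
ee_rot: [3.109, -0.453, -0.0]
force: [-0.3, 0.5, -0.6]
width: 0.436
gripper_force: 0.0
```

Emit:
arm_command(
  deltas=[0,0,0,0,0,-0.001,40,0,0,0,0,0,-0.002,40,0,0,0,0,0,-0.002,40],
)

```text
clock: 7.25
position: [0.4407, -0.0353, 0.0096]
ee_rot: [3.109, -0.453, -0.0]
force: [-0.1, -0.7, 0.6]
width: 0.435
gripper_force: 0.0
```

Emit:
arm_command(
  deltas=[0,0,0,0,0,-0.001,40,0,0,0,0,0,-0.002,40,0,0,0,0,0,-0.002,40],
)

```text
clock: 7.55
position: [0.4408, -0.0353, 0.0076]
ee_rot: [3.109, -0.452, -0.0]
force: [1.0, 0.2, 0.1]
width: 0.436
gripper_force: 0.0
```

Emit:
arm_command(
  deltas=[0,0,0,0,0,-0.001,40,0,0,0,0,0,-0.002,40,0,0,0,0,0,-0.002,40],
)

```text
clock: 7.85
position: [0.4408, -0.0354, 0.0056]
ee_rot: [3.109, -0.453, -0.0]
force: [-0.6, -0.6, -0.0]
width: 0.437
gripper_force: 0.0
```

The pad gap in the image (72 px against an expected 61 px) shows that the real tips are about 25 mm above the stated nose. I'll keep feeling downwards gently.

Emit:
arm_command(
  deltas=[0,0,0,0,0,-0.001,40,0,0,0,0,0,-0.002,40,0,0,0,0,0,-0.003,40,0,0,0,0,0,-0.003,40],
)

```text
clock: 8.25
position: [0.4408, -0.0353, 0.0026]
ee_rot: [3.109, -0.453, -0.0]
force: [0.0, -0.1, -0.4]
width: 0.436
gripper_force: 0.0
```

Emit:
arm_command(
  deltas=[0,0,0,0,0,-0.001,40,0,0,0,0,0,-0.002,40,0,0,0,0,0,-0.002,40],
)

```text
clock: 8.55
position: [0.4408, -0.0353, 0.0006]
ee_rot: [3.109, -0.453, -0.0]
force: [0.9, -0.6, -0.4]
width: 0.434
gripper_force: 0.0
```

Run:
```python
from h import *
c=optics.calibration('wrist'); im=optics.get_image('wrist'); cv2.imwrite('pics/w4.png',im)
print(rect(c,blue(im),.016)[:4]); s=sensors.observe(); print(s['force'],s['position'],s['ft_torque'],s['joints'])
t=optics.get_image('scene'); ct=optics.calibration('scene')
P=s['position']; uv=proj(ct,[P,P+[0,0,.0],[.5525,-.071,.012]]); print(uv)
x,y=uv[0].astype(int)
cv2.imwrite('pics/s4.png',cv2.resize(t[y-60:y+40,x-60:x+60],None,fx=6,fy=6,interpolation=cv2.INTER_CUBIC)); print(x-60,y-60)
```

```text
(array([ 0.49300922, -0.05230095]), 55.68193435668945, 83.31013488769531, -9.611236572265625)
[-0.08663237 -0.8406251   0.8542381 ] [ 0.44075014 -0.035369    0.00066054] [0.02508439 0.05670019 0.0093497 ] [ 0.08626645  0.48512044 -0.16381094  2.21223471  0.1736973   0.45597733
 -2.07519181]
[[276.81893773 214.50687924]
 [276.81893773 214.50687924]
 [258.71217496 231.84758428]]
216 154
```

View pics/s4.png

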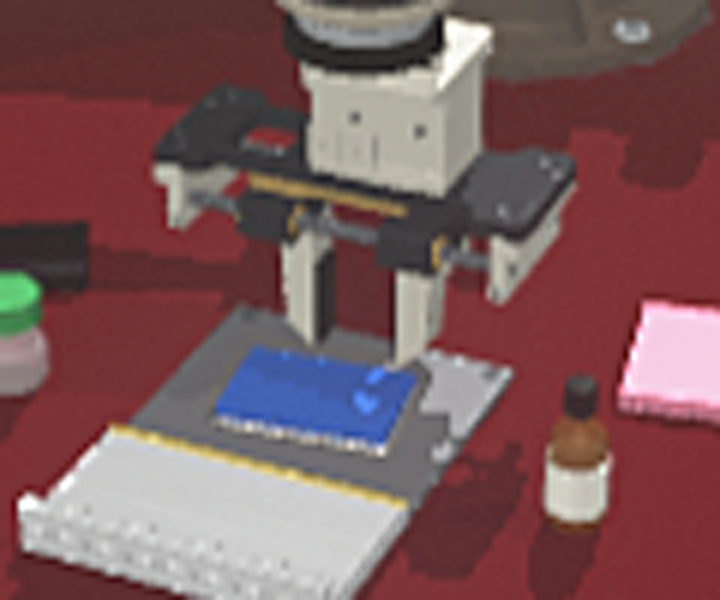

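The scene crop shows the fingertips at about (320,340) and (400,362), just above the deck behind the plate. The tips are about 7 mm above the reported TCP. A last gentle probe should find the deck.

Emit:
arm_command(
  deltas=[0,0,0,0,0,-0.001,40,0,0,0,0,0,-0.0015,40,0,0,0,0,0,-0.0015,40],
)

```text
clock: 8.95
position: [0.4408, -0.0353, -0.0008]
ee_rot: [3.109, -0.453, -0.0]
force: [-0.5, -0.1, 0.5]
width: 0.435
gripper_force: 0.0
```

Emit:
arm_command(
  deltas=[0,0,0,0,0,-0.001,40,0,0,0,0,0,-0.0015,40,0,0,0,0,0,-0.0015,40],
)

```text
clock: 9.25
position: [0.4408, -0.0353, -0.0023]
ee_rot: [3.109, -0.453, -0.0]
force: [-0.8, -0.5, 0.1]
width: 0.44
gripper_force: 0.0
```

Emit:
arm_command(
  deltas=[0,0,0,0,0,-0.001,40,0,0,0,0,0,-0.0015,40,0,0,0,0,0,-0.0015,40],
)

```text
clock: 9.55
position: [0.4409, -0.0353, -0.0028]
ee_rot: [3.109, -0.453, 0.001]
force: [-4.4, 0.7, 21.6]
width: 0.439
gripper_force: 10.6
```

Emit:
arm_command(
  deltas=[0,0,0,0,0,-0.001,40,0,0,0,0,0,-0.0015,40,0,0,0,0,0,-0.0015,40],
)

```text
clock: 9.85
position: [0.441, -0.0354, -0.003]
ee_rot: [3.108, -0.452, 0.002]
force: [-10.2, 0.8, 49.5]
width: 0.437
gripper_force: 24.6
```

The deck contact is at a reported z of −0.0028, so 2 mm above the deck is z = −0.0007. The stiffness is about 18 N/mm. Now I raise the tips and push.

Emit:
arm_command(
  deltas=[0,0,0,0,0,0.0046,40,0,0,0,0,0,0.0046,40,0,0,0,0.005,-0.0015,0.0046,40,0,0,0,0.01,-0.003,0.0046,40,0,0,0,0.015,-0.0045,0.0046,40,0,0,0,0.019,-0.0057,0.0046,40,0,0,0,0.023,-0.0069,0.0046,40,0,0,0,0.027,-0.0081,0.0046,40,0,0,0,0.031,-0.0093,0.0046,40,0,0,0,0.035,-0.0105,0.0046,40,0,0,0,0.039,-0.0117,0.0046,40,0,0,0,0.042,-0.0126,0.0046,40,0,0,0,0.042,-0.0126,0.0046,40],
)

```text
clock: 11.15
position: [0.4834, -0.0481, -0.0006]
ee_rot: [-3.109, 0.453, -0.001]
force: [0.0, -0.6, -0.5]
width: 0.433
gripper_force: 0.0
```

Run:
```python
from h import *
c=optics.calibration('wrist'); im=optics.get_image('wrist'); cv2.imwrite('pics/w5.png',im)
k=rect(c,blue(im),.016); print(k[:4]); s=sensors.observe(); print(s['force'],s['position'])
h=cv2.cvtColor(im,cv2.COLOR_BGR2HSV); ye=cv2.inRange(h,(20,90,90),(35,255,255)); ye[220:]=0
r=rect(c,ye,.012); print(r[:4],cv2.boundingRect(r[4]),cv2.boundingRect(k[4]))
w=ray(c,k[4].reshape(-1,2),.016); t=np.radians(-16.6); u=np.array([np.cos(t),np.sin(t)])
print('far edge to stripe',np.percentile((w-r[0])@u,[98,100]))
```

```text
(array([ 0.51966394, -0.06383226]), 56.22596740722656, 83.33846282958984, -16.518402099609375)
[-0.06271212  0.74831533  0.06476549] [ 0.48307354 -0.04798192 -0.00064598]
(array([ 0.55372784, -0.0716898 ]), 4.1037139892578125, 150.8434295654297, -16.849342346191406) (131, 125, 308, 11) (203, 144, 174, 108)
far edge to stripe [-0.00676134 -0.0067184 ]
```

Emit:
arm_command(
  deltas=[0,0,0,0.0015,-0.0004,0,40,0,0,0,0.003,-0.0009,0,40,0,0,0,0.004,-0.0012,0,40,0,0,0,0.004,-0.0012,0,40],
)

```text
clock: 11.6
position: [0.487, -0.0492, -0.0006]
ee_rot: [3.109, -0.453, 0.0]
force: [0.0, -0.0, 0.9]
width: 0.431
gripper_force: 0.0
```

Emit:
arm_command(
  deltas=[0,0,0,0.0005,-0.00015,0,40,0,0,0,0.001,-0.0003,0,40,0,0,0,0.001,-0.0003,0,40],
)

```text
clock: 11.9
position: [0.4873, -0.0493, -0.0007]
ee_rot: [3.109, -0.452, -0.001]
force: [-2.8, 0.7, 2.1]
width: 0.436
gripper_force: 1.2
```

Emit:
arm_command(
  deltas=[0,0,0,0.0004,-0.0001,0,40,0,0,0,0.0008,-0.00024,0,40,0,0,0,0.0008,-0.00024,0,40],
)

```text
clock: 12.2
position: [0.4874, -0.0493, -0.0008]
ee_rot: [3.109, -0.452, -0.003]
force: [-5.4, 2.0, 4.1]
width: 0.436
gripper_force: 2.8
```

Run:
```python
from h import *
c=optics.calibration('wrist'); im=optics.get_image('wrist'); cv2.imwrite('pics/w6.png',im)
k=rect(c,blue(im),.016); print(k[:4]); s=sensors.observe(); print(s['force'],s['position'])
w=ray(c,k[4].reshape(-1,2),.016); t=np.radians(-16.6); u=np.array([np.cos(t),np.sin(t)])
print('far edge to stripe',np.percentile((w-[.5537,-.0716])@u,[98,100]))
```

```text
(array([ 0.52327747, -0.06492168]), 56.264469146728516, 83.36263275146484, -16.552894592285156)
[-5.8899447   2.61451608  4.26326892] [ 0.48737243 -0.04932011 -0.00084203]
far edge to stripe [-0.00294511 -0.00289953]
```

Butted and square: the plate yaw is −16.55°, the far edge is on the step, and the push force is about 6 N. Next I press harder and start the arc.

Emit:
arm_command(
  deltas=[0,0,0,0.0005,-0.0001,0,40,0,0,0,0.001,-0.0003,0,40,0,0,0,0.001,-0.0003,0,40,0,0,0,0.001,-0.0003,0.0012,40,0,0,0,0.0009,-0.0003,0.0025,40,0,0,0,0.0008,-0.0002,0.0037,40,0,0,0,0.0008,-0.0002,0.0049,40],
)

```text
clock: 12.95
position: [0.4877, -0.0494, 0.0038]
ee_rot: [3.109, -0.452, -0.005]
force: [-4.6, 2.4, -0.4]
width: 0.438
gripper_force: 2.7
```

```bash
cat > look.py <<'E'
from h import *
c=optics.calibration('wrist'); im=optics.get_image('wrist'); cv2.imwrite('pics/wl.png',im)
s=sensors.observe(); k=rect(c,blue(im),.016)
u=np.array([.9583,-.2857]); O=np.array([.5509,-.0708])
w=ray(c,k[4].reshape(-1,2),.016); a=(w-O)@u
print('F',s['force'].round(1),'pos',s['position'].round(4),'blue x range on z16',a.min().round(4),a.max().round(4),'bbox',cv2.boundingRect(k[4]),'yaw',round(k[3],1))
E
python3 look.py
```

```text
F [-5.4  2.8  0.8] pos [ 0.4877 -0.0494  0.0039] blue x range on z16 -0.0576 0.0002 bbox (205, 144, 169, 108) yaw -16.6
```

Run:
```python
from h import *
a=cv2.imread('pics/w6.png'); b=cv2.imread('pics/wl.png')
c=optics.calibration('wrist')
for im in(a,b):
    m=blue(im); k=rect(c,m,.016)[4]; cols=[np.nonzero(m[:,x])[0] for x in(260,280,300)]
    print(cv2.boundingRect(k),[(r.min(),r.max()) for r in cols],cv2.boundingRect(k[k[:,0,1]>200]) )
    for z in (.016,.020): print([(proj(c,[[.5525-.0585*.958+.0,-.071+.0585*.2857,z]])).round(1).tolist()])
```

```text
(203, 145, 174, 108) [(np.int64(145), np.int64(250)), (np.int64(145), np.int64(250)), (np.int64(145), np.int64(250))] (207, 201, 165, 52)
[[[283.9, 249.8]]]
[[[284.0, 253.1]]]
(205, 144, 169, 108) [(np.int64(144), np.int64(250)), (np.int64(144), np.int64(250)), (np.int64(144), np.int64(250))] (208, 201, 163, 51)
[[[283.9, 249.8]]]
[[[284.0, 253.1]]]
```

View pics/wl.png

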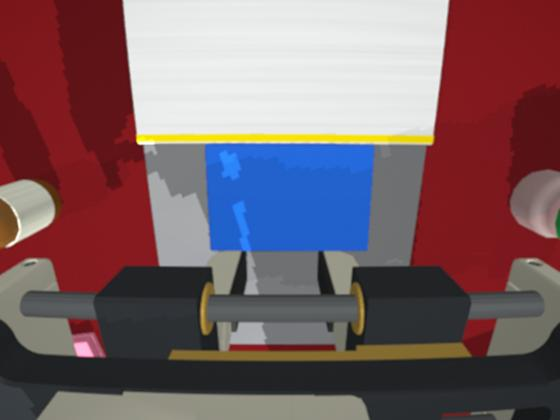

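The wrist view shows the plate flush against the stripe at row 143. Its near edge is at row 250, right at the fingertips. The width ratio suggests the near edge is rising. I'll use PnP on the blue corners to get the tilt.

Emit:
arm_command(
  deltas=[0,0,0,0.0006,-0.0002,0.001,40,0,0,0,0.001,-0.0003,0.0022,40,0,0,0,0.0012,-0.0004,0.0033,40,0,0,0,0.0013,-0.0004,0.0044,40,0,0,0,0.0014,-0.0004,0.0055,40,0,0,0,0.0015,-0.0004,0.0066,40],
)

```text
clock: 13.6
position: [0.4884, -0.0497, 0.0102]
ee_rot: [3.109, -0.452, -0.007]
force: [-6.9, 3.8, 0.9]
width: 0.437
gripper_force: 3.6
```

```bash
cat > look.py <<'E'
from h import *
u=np.array([.9583,-.2857,0]); v=np.array([.2857,.9583,0]); O=np.array([.5509,-.0708,.006])
B=np.c_[u,v,[0,0,1]]
def go(im,c):
    k=rect(c,blue(im),.016)[4]
    q=cv2.approxPolyDP(cv2.convexHull(k),8,True).reshape(-1,2).astype(float)
    s=sensors.observe(); rel=B.T@(s['position']-O)
    print('F stand',(B.T@s['force']).round(1),'pos',s['position'].round(4),'stand mm',(rel*1000).round(1),'t',s['clock'])
    if len(q)!=4: print('corners',q.tolist()); return
    q=q[np.argsort(q[:,1])]; f=sorted(q[:2].tolist()); n=sorted(q[2:].tolist())
    im4=np.float64([f[0],f[1],n[0],n[1]])   # far-left, far-right, near-left, near-right
    ob=np.float64([[28,42,0],[28,-42,0],[-28,42,0],[-28,-42,0]])/1000
    _,r,t=cv2.solvePnP(ob,im4,c['camera_matrix'],c['D'])
    Rc=cv2.Rodrigues(c['rvec'])[0]; R=B.T@Rc.T@cv2.Rodrigues(r)[0]
    p=(B.T@(Rc.T@(t.ravel()-c['tvec'])-O)+R@[0,0,-.005])*1000
    ne=p+R@[-28,0,-5]
    print('tilt',np.degrees(np.arctan2(-R[2,0],R[0,0])).round(1),'yaw',np.degrees(np.arctan2(R[1,0],R[0,0])).round(1),'centre',p.round(1),'near bottom edge',ne.round(1))
if __name__=='__main__':
    c=optics.calibration('wrist'); im=optics.get_image('wrist'); cv2.imwrite('pics/wl.png',im); go(im,c)
E
python3 look.py
```

```text
F stand [-8.   0.8  2. ] pos [ 0.4885 -0.0497  0.0103] stand mm [-65.8   2.4   4.3] t 13.65
tilt 8.0 yaw -0.2 centre [-28.8  -2.2   7. ] near bottom edge [-57.2  -2.1   6. ]
```

The plate is tipping (tilt about 8°), though the tips may have slipped a little. I'll press harder and rise further.

Emit:
arm_command(
  deltas=[0,0,0,0.001,-0.0003,0,40,0,0,0,0.0019,-0.0006,0,40,0,0,0,0.002,-0.0006,0.001,40,0,0,0,0.0022,-0.0007,0.002,40,0,0,0,0.0024,-0.0007,0.003,40,0,0,0,0.0026,-0.0008,0.004,40,0,0,0,0.0028,-0.0008,0.005,40],
)

```text
clock: 14.35
position: [0.4896, -0.0501, 0.0148]
ee_rot: [3.109, -0.451, -0.012]
force: [-9.2, 5.0, 2.8]
width: 0.435
gripper_force: 5.8
```

```bash
python3 look.py
```

```text
F stand [-12.    1.8   3.5] pos [ 0.4896 -0.0501  0.0149] stand mm [-64.6   2.3   8.9] t 14.4
tilt 17.0 yaw -0.3 centre [-28.2  -2.4   8.8] near bottom edge [-56.4  -2.3  12.2]
```

Emit:
arm_command(
  deltas=[0,0,0,0.0004,-0.0001,0.0019,40,0,0,0,0.0009,-0.0003,0.0037,40,0,0,0,0.0014,-0.0004,0.0055,40,0,0,0,0.0019,-0.0006,0.0073,40,0,0,0,0.0025,-0.0008,0.009,40,0,0,0,0.0032,-0.0009,0.0106,40,0,0,0,0.0039,-0.0011,0.0122,40],
)

```text
clock: 15.1
position: [0.4942, -0.0514, 0.0273]
ee_rot: [3.109, -0.451, -0.01]
force: [-9.9, 3.3, 5.0]
width: 0.439
gripper_force: 5.8
```

```bash
python3 look.py
```

```text
F stand [-11.2   1.    4.9] pos [ 0.4945 -0.0515  0.0276] stand mm [-59.6   2.4  21.6] t 15.15
tilt 31.1 yaw -0.4 centre [-26.1  -2.   14.9] near bottom edge [-52.7  -2.   25.1]
```

Emit:
arm_command(
  deltas=[0,0,0,0.0006,-0.0002,0.0012,40,0,0,0,0.0011,-0.0003,0.0024,40,0,0,0,0.0017,-0.0005,0.0036,40,0,0,0,0.0023,-0.0007,0.0048,40,0,0,0,0.0029,-0.0009,0.0059,40,0,0,0,0.0035,-0.0011,0.0069,40,0,0,0,0.0042,-0.0012,0.008,40,0,0,0,0.0048,-0.0014,0.009,40,0,0,0,0.0062,-0.0019,0.011,40],
)

```text
clock: 16.05
position: [0.5015, -0.0536, 0.0387]
ee_rot: [3.109, -0.452, -0.007]
force: [-7.5, 2.2, 6.0]
width: 0.438
gripper_force: 5.3
```

```bash
python3 look.py
```

```text
F stand [-8.6  0.1  8.7] pos [ 0.502  -0.0537  0.0391] stand mm [-51.7   2.4  33.1] t 16.1
tilt 42.2 yaw 1.0 centre [-23.4  -2.7  19.1] near bottom edge [-47.5  -3.   34.2]
```

Emit:
arm_command(
  deltas=[0,0,0,0.0007,-0.0002,0.001,40,0,0,0,0.0014,-0.0004,0.0019,40,0,0,0,0.0021,-0.0006,0.0028,40,0,0,0,0.0028,-0.0008,0.0037,40,0,0,0,0.0035,-0.001,0.0045,40,0,0,0,0.0043,-0.0013,0.0053,40,0,0,0,0.0053,-0.0016,0.0061,40,0,0,0,0.0063,-0.0019,0.0068,40,0,0,0,0.0073,-0.0022,0.0075,40,0,0,0,0.0083,-0.0025,0.0082,40],
)

```text
clock: 17.1
position: [0.5107, -0.0562, 0.0474]
ee_rot: [3.109, -0.452, -0.004]
force: [-7.1, 1.7, 11.6]
width: 0.437
gripper_force: 6.7
```

```bash
python3 look.py
```

```text
F stand [-8.2 -0.6 11.2] pos [ 0.511  -0.0563  0.0475] stand mm [-42.4   2.5  41.5] t 17.15
tilt 54.3 yaw -0.9 centre [-19.4  -2.3  23.6] near bottom edge [-39.8  -2.   43.4]
```

Emit:
arm_command(
  deltas=[0,0,0,0.0012,-0.0003,0.0007,40,0,0,0,0.0023,-0.0007,0.0013,40,0,0,0,0.0035,-0.001,0.0019,40,0,0,0,0.0046,-0.0014,0.0025,40,0,0,0,0.0058,-0.0017,0.003,40,0,0,0,0.0071,-0.0021,0.0035,40,0,0,0,0.0083,-0.0025,0.004,40,0,0,0,0.0096,-0.0029,0.0044,40,0,0,0,0.0108,-0.0032,0.0047,40,0,0,0,0.0122,-0.0036,0.005,40],
)

```text
clock: 18.15
position: [0.5237, -0.06, 0.054]
ee_rot: [3.108, -0.452, -0.001]
force: [-12.6, 2.1, 30.8]
width: 0.436
gripper_force: 16.7
```

```bash
python3 look.py
```

```text
F stand [-10.8  -2.2  31. ] pos [ 0.5242 -0.0602  0.0542] stand mm [-28.6   2.6  48.2] t 18.2
corners [[213.0, 236.0], [229.0, 187.0], [347.0, 188.0], [365.0, 241.0], [234.0, 246.0]]
```

Emit:
arm_command(
  deltas=[0,0,0,0,0,0.0008,40,0,0,0,0.0012,-0.0003,0.001,40,0,0,0,0.0024,-0.0007,0.0013,40,0,0,0,0.0036,-0.0011,0.0015,40,0,0,0,0.0048,-0.0014,0.0017,40,0,0,0,0.006,-0.0018,0.0019,40,0,0,0,0.0075,-0.0022,0.0021,40,0,0,0,0.0089,-0.0027,0.0022,40],
)

```text
clock: 19.0
position: [0.536, -0.0637, 0.0575]
ee_rot: [3.108, -0.454, 0.009]
force: [-6.0, -2.0, 30.5]
width: 0.434
gripper_force: 15.5
```

```bash
python3 look.py
```

```text
F stand [-4.2 -2.9 29.2] pos [ 0.5365 -0.0638  0.0576] stand mm [-15.8   2.6  51.6] t 19.05
tilt 84.7 yaw -5.2 centre [-6.6 -2.  29.8] near bottom edge [-14.1  -1.6  57.2]
```

Emit:
arm_command(
  deltas=[0,0,0,0.0014,-0.0004,0.0005,40,0,0,0,0.0028,-0.0008,0.0006,40,0,0,0,0.0045,-0.0013,0.0006,40,0,0,0,0.0064,-0.0019,0.0007,40,0,0,0,0.0083,-0.0025,0.0008,40,0,0,0,0.0102,-0.003,0.0009,40,0,0,0,0.0121,-0.0036,0.001,40,0,0,0,0.014,-0.0042,0.001,40],
)

```text
clock: 19.85
position: [0.5518, -0.0684, 0.0586]
ee_rot: [3.108, -0.454, 0.014]
force: [0.4, -2.8, 19.7]
width: 0.436
gripper_force: 10.0
```

```bash
python3 look.py
python3 - <<'E'
from h import *
im=cv2.imread('pics/wl.png'); m=blue(im); print((m>0).sum())
E
```

```text
F stand [ 2.3 -2.7 20.1] pos [ 0.5522 -0.0685  0.0586] stand mm [ 0.6  2.5 52.6] t 19.9
tilt 102.0 yaw 177.9 centre [ 2.1 -2.3 31.3] near bottom edge [ 3.  -2.7 59.7]
2790
```

Emit:
arm_command(
  deltas=[0,0,0,0.0019,-0.0006,0,40,0,0,0,0.0038,-0.0011,0,40,0,0,0,0.0057,-0.0017,0,40,0,0,0,0.0076,-0.0023,0,40,0,0,0,0.0096,-0.0029,0,40,0,0,0,0.0115,-0.0034,0,40,0,0,0,0.0134,-0.004,0,40,0,0,0,0.0153,-0.0046,0,40,0,0,0,0.0153,-0.0046,0,40],
)

```text
clock: 20.8
position: [0.5648, -0.0724, 0.0565]
ee_rot: [3.109, -0.453, 0.007]
force: [2.0, -2.0, 8.0]
width: 0.435
gripper_force: 3.6
```

Run:
```python
from h import *
from look import go,B,O
c=optics.calibration('wrist'); im=optics.get_image('wrist'); cv2.imwrite('pics/w9.png',im)
s=sensors.observe(); print(s['force'],s['position'],B.T@(s['position']-O))
h=cv2.cvtColor(im,cv2.COLOR_BGR2HSV); print('blue',(blue(im)>0).sum())
g=cv2.inRange(h,(45,90,50),(80,255,255)); g[:, :150]=0; g[:,420:]=0; print('green',(g>0).sum())
if (g>0).sum()>50: w=rect(c,g,.022); print(w[:4],B[:2,:2].T@(w[0]-O[:2]))
```

```text
[ 1.54818409 -1.11937026  7.33895097] [ 0.56469464 -0.07235231  0.0565024 ] [0.0136629  0.00245355 0.0505024 ]
blue 1386
green 0
```

Emit:
arm_command(
  deltas=[0,0,0,0.0019,-0.0006,0,40,0,0,0,0.0038,-0.0011,0,40,0,0,0,0.0057,-0.0017,0,40,0,0,0,0.0076,-0.0023,0,40,0,0,0,0.0096,-0.0029,0,40,0,0,0,0.0096,-0.0029,0,40,0,0,0,0.0096,-0.0029,0,40],
)

```text
clock: 21.55
position: [0.5718, -0.0744, 0.0551]
ee_rot: [-3.109, 0.452, 0.001]
force: [0.3, 0.1, 0.5]
width: 0.438
gripper_force: 0.0
```

```bash
cat > post.py <<'E'
from h import *
from look import B,O
import sys
c=optics.calibration('wrist'); im=optics.get_image('wrist'); cv2.imwrite('pics/%s.png'%sys.argv[1],im)
s=sensors.observe(); print(s['force'].round(1),s['position'],(B.T@(s['position']-O)).round(4),s['clock'])
h=cv2.cvtColor(im,cv2.COLOR_BGR2HSV); print('blue',(blue(im)>0).sum())
g=cv2.inRange(h,(45,90,50),(80,255,255)); g[:, :150]=0; g[:,420:]=0; print('green',(g>0).sum())
if (g>0).sum()>50: w=rect(c,g,.022); print(w[:4],B[:2,:2].T@(w[0]-O[:2]),cv2.boundingRect(w[4]))
t=optics.get_image('scene'); cv2.imwrite('pics/s_%s.png'%sys.argv[1],t)
x,y=proj(optics.calibration('scene'),[[.55,-.07,.02]])[0].astype(int)
a=cv2.resize(t[y-40:y+40,x-50:x+50],(400,320),interpolation=cv2.INTER_CUBIC)
cv2.imwrite('pics/v_%s.png'%sys.argv[1],np.hstack([a,cv2.resize(im,(400,320))]))
E
python3 post.py a
```

```text
[-0.4 -0.4 -1.2] [ 0.57174584 -0.07444942  0.05515782] [0.021  0.0025 0.0492] 21.6
blue 0
green 2234
(array([ 0.58394226, -0.07351079]), 15.21380615234375, 23.916622161865234, 73.46207427978516) [0.03243887 0.00684243] (263, 202, 23, 34)
```

View pics/v_a.png

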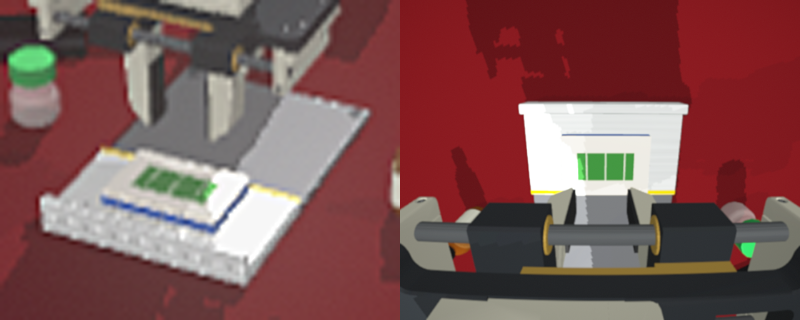

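The scene half shows the plate white side up on the shelf, square, with its near edge by the stripe and short of the fence. Next I go back behind it, lower the tips and push it home.

Emit:
arm_command(
  deltas=[0,0,0,-0.02,0.004,0,40,0,0,0,-0.04,0.009,0,40,0,0,0,-0.055,0.012,0,40,0,0,0,-0.055,0.012,0,40,0,0,0,-0.055,0.012,-0.02,40,0,0,0,-0.055,0.012,-0.04,40,0,0,0,-0.055,0.012,-0.049,40,0,0,0,-0.055,0.012,-0.049,40],
)

```text
clock: 22.45
position: [0.5167, -0.0626, 0.0054]
ee_rot: [3.109, -0.453, -0.003]
force: [-0.5, -1.0, -0.1]
width: 0.438
gripper_force: 0.0
```

Emit:
arm_command(
  deltas=[0,0,0,0.004,-0.0012,0,40,0,0,0,0.008,-0.0024,0,40,0,0,0,0.012,-0.0036,0,40,0,0,0,0.016,-0.0048,0,40,0,0,0,0.02,-0.006,0,40,0,0,0,0.024,-0.0072,0,40,0,0,0,0.028,-0.0083,0,40,0,0,0,0.031,-0.0092,0,40,0,0,0,0.034,-0.0101,0,40,0,0,0,0.037,-0.011,0,40,0,0,0,0.037,-0.011,0,40],
)

```text
clock: 23.55
position: [0.5546, -0.0737, 0.0064]
ee_rot: [3.109, -0.453, 0.001]
force: [-0.1, 0.1, -0.5]
width: 0.434
gripper_force: 0.0
```

```bash
python3 post.py b
```

```text
[ 0.1  0.8 -0.1] [ 0.5543408  -0.07363795  0.00641196] [ 0.0041 -0.0017  0.0004] 23.6
blue 0
green 4403
(array([ 0.5893432 , -0.09396198]), 15.773297309875488, 24.813692092895508, 73.50738525390625) [ 0.0434575  -0.01121291] (283, 176, 32, 48)
```

Emit:
arm_command(
  deltas=[0,0,0,0.002,-0.0006,0,40,0,0,0,0.004,-0.0012,0,40,0,0,0,0.0055,-0.0016,0,40,0,0,0,0.007,-0.0021,0,40,0,0,0,0.007,-0.0021,0,40],
)

```text
clock: 24.15
position: [0.5615, -0.0758, 0.0065]
ee_rot: [3.109, -0.453, 0.001]
force: [0.0, 0.5, -0.5]
width: 0.434
gripper_force: 0.0
```

Emit:
arm_command(
  deltas=[0,0,0,0.0007,-0.0002,0,40,0,0,0,0.0014,-0.0004,0,40,0,0,0,0.002,-0.0006,0,40,0,0,0,0.002,-0.0006,0,40],
)

```text
clock: 24.55
position: [0.5628, -0.0762, 0.0064]
ee_rot: [-3.109, 0.453, 0.001]
force: [-1.1, 0.3, 1.1]
width: 0.437
gripper_force: 0.9
```

Contact is starting, and the measured position lags the command. I'll push slightly more.

Emit:
arm_command(
  deltas=[0,0,0,0.0005,-0.0001,0,40,0,0,0,0.001,-0.0003,0,40,0,0,0,0.001,-0.0003,0,40,0,0,0,0.001,-0.0003,0,40],
)

```text
clock: 24.95
position: [0.5629, -0.0762, 0.0063]
ee_rot: [3.109, -0.452, -0.004]
force: [-5.6, 2.0, 3.6]
width: 0.432
gripper_force: 2.8
```

```bash
cat > fin.py <<'E'
from h import *
from look import B,O
c=optics.calibration('wrist'); im=optics.get_image('wrist'); cv2.imwrite('pics/fin.png',im)
h=cv2.cvtColor(im,cv2.COLOR_BGR2HSV); g=cv2.inRange(h,(45,90,50),(80,255,255)); g[:, :190]=0; g[:,380:]=0
g=cv2.morphologyEx(g,cv2.MORPH_CLOSE,np.ones((15,15)))
w=rect(c,g,.022); print(w[:4],'stand',(B[:2,:2].T@(w[0]-O[:2])*1000).round(1),'t',sensors.observe()['clock'],sensors.observe()['force'].round(1))
E
python3 fin.py
```

```text
(array([ 0.59981201, -0.08762735]), 24.85902214050293, 53.01234436035156, -16.583839416503906) stand [51.7 -2.2] t 25.0 [-5.3  3.1  4.2]
```

The plate is home: stand x = 51.7 mm, square, and resisting with about 6 N. Now I retreat.

Emit:
arm_command(
  deltas=[0,0,0,-0.006,0.0018,0,40,0,0,0,-0.02,0.006,0,40,0,0,0,-0.035,0.0105,0.02,40,0,0,0,-0.05,0.015,0.06,40,0,0,0,-0.06,0.018,0.1,40,0,0,0,-0.06,0.018,0.12,40,0,0,0,-0.06,0.018,0.12,40,0,0,0,-0.06,0.018,0.12,40],
)

```text
clock: 25.8
position: [0.5045, -0.0588, 0.1266]
ee_rot: [3.109, -0.453, 0.003]
force: [-0.1, 0.9, 0.3]
width: 0.434
gripper_force: 0.0
```

```bash
python3 fin.py
```

```text
(array([ 0.60005396, -0.08791257]), 23.582916259765625, 52.199005126953125, -16.56481170654297) stand [52.  -2.4] t 25.85 [ 0.1  0.1 -0.2]
```

```bash
python3 -c "
from cell import arm; print(arm.sign_off())"
```

```text
the job is handed in; nothing more can be done
None
```

The plate is turned over, white chamber side up, and pushed home against the fence: its centre measured at stand x = 52 mm and square to within about 0.1°. The arm was withdrawn clear and the job handed in at about 26 s; the sign-off returned no verdict.

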